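Find the tin that rattles and hold it out over the sorting tray

ROBOT

A 6-joint arm with a two-finger parallel gripper is mounted at the origin on the work surface. World frame = base frame: x ahead of the robot, y to its left, z up, the work surface at z = 0. Lengths are in mm, angles in rad, forces in N, time in s.
With the tool pointing down it reaches from about 400 to 925 mm from the base axis. Payload 12.5 kg.
Tool frame: the origin (TCP) lies on the front face of the gripper's body, between the roots of the fingers; the fingertips stand 78 mm ahead of it and the grasp point (between the pads) lies 59 mm ahead of it (env.nose_length is the distance from the TCP to the fingertips, in mm); z points along the fingers, y is the line along which they close (so a half turn about z gives the same grasp; the last joint's range is limited). The gripper opens to 95 mm and grips with 3 to 60 N. Pads are 20 mm wide; open, the fingers measure 119 mm over their backs; the gripper's body (75 mm by 180 mm) begins 59 mm behind the grasp point.
Start: joints at [-1.33, 0.491, 1.559, -0, 1.092, -0.106], TCP at [212.453, -587.794, 292.261] pointing down, gripper open.
Joint ranges: [-3.1, 3.1], [-0.84, 2.19], [0.05, 2.79], [-1.13, 4.28], [0.06, 2.93], [-2.69, 2.69]. Speed limits (rad/s): [2.22, 2.22, 2.79, 3.14, 3.14, 3.14].

INTERFACE

Orientations are given as [roll, pitch, yaw] about the fixed x, y, z axes, in that order (R = Rz(yaw) Ry(pitch) Rx(roll)).
In Python, from cell import env gives the robot as it stands.
- The arm moves only by the tool jog_arm, never from a script. Its argument "motion" is a list of rows, each a list of 7 numbers: the turn, a rotation vector about the tool's x, y, z in degrees, then the shift along the tool's x, y, z in mm, then the finger opening in mm, from 0 to 95.1. In form: [[wx, wy, wz, x, y, z, hand], ...]. A call has 1 to 10 rows; each row shifts and turns the commanded pose from where the row before left it, along the tool's axes as they then stand; what a row does not reach is not made up. A row lasts 1/8 s, in which the tool goes at most 62.5 mm and 10.7 degrees, less where a joint would pass 70% of its speed; a pose out of reach is approached as far as the arm can. A call is refused whole if a number of a shift passes 62.5 or a number of a turn 10.7, either way. A call with a gripper value outside its range is refused whole. The fingers move at their own pace and stop on an object; the grip force is fixed at half the most. Time passes only in rows, so rows that do not move let the fingers close. It gives the time, the measured TCP pose, the force, the opening and the grip force at its end, in the units of the state.
- env.state(): the state, without advancing time (a new reading comes with each control period).
- env.read_camera(name): name is "scene" or "top"; returns a dict with "color" (480x640x3 uint8, red, green, blue), "z_map" (480x640 float32, mm along the optical axis (not along the pixel's ray), 0 where there is no reading), "camera_matrix" (3x3 intrinsics, pixels), "world_to_cam" (4x4, takes a point from world to camera coordinates). Camera axes: x right, y up, looking along -z (the intrinsics and any distortion apply to the point x, -y, -z); pixel columns grow to the right and rows downward; lengths in mm; the calibration is good to about 2 mm. A picture is of the moment at which its call begins.
- env.job_done(): hands the job in; it is judged then, once.
Trained networks look in the newest picture that a camera, given by its name, has taken for a name from the list of things; names that differ only in an ending like _2 or _b are one class to them, and where a whole thing is asked for, a point or a joint stands for the part that bears it (a point fixed in the world has none). Each returns a list of dicts, best first, with "score" (0 to 1); they miss things now and then, are a little off and sometimes report something else, mostly with a low value. They report only what shows in the picture. A call takes as long as a camera call. They do not tell look-alikes from the thing itself.
- env.recognise(camera, thing): "location" ([column, row] in pixels, amid what is visible of it).
The state is a dict: "t": time; "joints": joint angles; "qvel": joint speeds; "tau": joint torques, N m; "eef_pos": TCP position; "tcp_rot": TCP orientation; "ft_force": force on the tool from outside, world axes, zero at the start; "moment": the same for the moment, N m; "opening": opening from 0.0 (shut) to 1.0 (fully open); "grip_force": force on a finger pad.
Only numpy, scipy, OpenCV 4.12 (cv2) and the standard library are available. Lean on these libraries where they do the work, as an engineer would, in place of code of your own. Each camera call takes 0.05 s, during which the arm holds its last target. There are 200 camera calls.

TASK

Two of the three closed tins in the wooden tray are packed tight and one has loose steel balls in it: lift them one at a time and shake each briskly end to end until you have found the one that rattles, and lay each silent tin you picked up back in the wooden tray, flat and lid up. Finish by holding the rattling tin out over the middle of the cloth-lined sorting tray, lid up and level, about a hand's breadth (10 cm) above the bench, and keep hold of it there without putting it down. Do not drop a tin or offer a silent one over the sorting tray, and leave the hammer, the jar and the loupe where they are.

Things in the scene. Friction and masses are not known exactly. Their poses are not given: they have to be found in the camera images.
- tin_1: closed flat metal tin with a slip lid that stays shut, 120 mm (x) by 60 mm (y), 36 mm high, lying lid up across the wooden tray; origin: centre of its underside, x along its length, z up out of the lid. Starts at the +y (left) end of the row. Each weighs 205 to 270 g whether packed or with loose balls, and neither name nor place tells which one rattles
- tin_2: a tin like tin_1 in every way; starts in the middle of the row, centres about 110 mm apart. The loose pair are 26 mm, 72 g steel balls that roll its whole length: after a brisk 80 mm stroke lengthwise (0.3 s) and a dead stop they run on and knock the ends for about 0.15 s, kicking the wrist and making joint torques jump by some tenths of a N m; a packed tin's torques settle smoothly
- tin_3: a tin like tin_1 in every way; starts at the -y (right) end of the row
- tin_tray: shallow dark wooden tray, fixed to the bench, 160 mm (x) by 360 mm (y) outside, rim 6 mm thick and 14 mm high, floor 6 mm above the bench. Origin: centre of its underside on the bench; x across the tray, y along the row of tins, z up
- sorting_tray: small pale wooden sorting tray lined with grey cloth, fixed to the bench, 130 mm (x) by 180 mm (y), rim 18 mm high; it catches the balls when the tin is opened later. Origin: centre of its underside on the bench, z up
- hammer: jeweller's hammer, 240 mm long, lying on the bench beyond the tins; a bystander. Origin: middle of its length, on the bench; handle towards its -x
- polish_jar: jar of polish, 56 mm across, 60 mm high, standing upright; a bystander. Origin: centre of its underside
- loupe: black eye loupe, 36 mm across at the foot, 30 mm high, standing; a bystander. Origin: centre of its underside
There are look-alikes about, which are no part of the job. What is shaped like the tin_3 but pink is not meant. Leave any green look-alike of the tin_1 alone.

How it is judged (in metres and radians):
On the way:
1. the tin with the loose balls is held clear of the wooden tray, not yet over the sorting tray, and shaken so that the balls knock inside (a ball strikes the tin with more than 1.6 N) (((height (world z) of tin_1 above 0.02 m and contact force between the fingers and tin_1 above 1 N and horizontal distance between tin_1 and sorting_tray above 0.12 m and contact force between any of ball_1_c0, ball_2_c0 and tin_1 above 1.6 N) or (height (world z) of tin_2 above 0.02 m and contact force between the fingers and tin_2 above 1 N and horizontal distance between tin_2 and sorting_tray above 0.12 m and contact force between any of ball_1_c0, ball_2_c0 and tin_2 above 1.6 N) or (height (world z) of tin_3 above 0.02 m and contact force between the fingers and tin_3 above 1 N and horizontal distance between tin_3 and sorting_tray above 0.12 m and contact force between any of ball_1_c0, ball_2_c0 and tin_3 above 1.6 N))).
At the end, for the whole second after the job is handed in: The tin with the balls is gripped (over 1 N), its centre within 40 mm (from above) of the middle of the sorting tray, underside 60 to 200 mm above the bench, level within 0.17 rad and still; the other two lie flat, lid up (0.1 rad), still and let go on the floor of the wooden tray ((((distance between ball_1_c0 and tin_1 below 0.065 m and height (world z) of tin_1 between 0.06 and 0.2 m and horizontal distance between tin_1 and sorting_tray below 0.04 m and angle between tin_1's own z axis and vertical below 0.17 rad and linear speed of tin_1 below 0.03 m/s and contact force between the fingers and tin_1 above 1 N) and (angle between tin_2's own z axis and vertical below 0.1 rad and z of tin_2 in the frame of tin_tray between 0.002 and 0.011 m and x of tin_2 in the frame of tin_tray between -0.06 and 0.06 m and y of tin_2 in the frame of tin_tray between -0.165 and 0.165 m and linear speed of tin_2 below 0.03 m/s and contact force between the fingers and tin_2 below 0.1 N) and (angle between tin_3's own z axis and vertical below 0.1 rad and z of tin_3 in the frame of tin_tray between 0.002 and 0.011 m and x of tin_3 in the frame of tin_tray between -0.06 and 0.06 m and y of tin_3 in the frame of tin_tray between -0.165 and 0.165 m and linear speed of tin_3 below 0.03 m/s and contact force between the fingers and tin_3 below 0.1 N)) or ((distance between ball_1_c0 and tin_2 below 0.065 m and height (world z) of tin_2 between 0.06 and 0.2 m and horizontal distance between tin_2 and sorting_tray below 0.04 m and angle between tin_2's own z axis and vertical below 0.17 rad and linear speed of tin_2 below 0.03 m/s and contact force between the fingers and tin_2 above 1 N) and (angle between tin_1's own z axis and vertical below 0.1 rad and z of tin_1 in the frame of tin_tray between 0.002 and 0.011 m and x of tin_1 in the frame of tin_tray between -0.06 and 0.06 m and y of tin_1 in the frame of tin_tray between -0.165 and 0.165 m and linear speed of tin_1 below 0.03 m/s and contact force between the fingers and tin_1 below 0.1 N) and (angle between tin_3's own z axis and vertical below 0.1 rad and z of tin_3 in the frame of tin_tray between 0.002 and 0.011 m and x of tin_3 in the frame of tin_tray between -0.06 and 0.06 m and y of tin_3 in the frame of tin_tray between -0.165 and 0.165 m and linear speed of tin_3 below 0.03 m/s and contact force between the fingers and tin_3 below 0.1 N)) or ((distance between ball_1_c0 and tin_3 below 0.065 m and height (world z) of tin_3 between 0.06 and 0.2 m and horizontal distance between tin_3 and sorting_tray below 0.04 m and angle between tin_3's own z axis and vertical below 0.17 rad and linear speed of tin_3 below 0.03 m/s and contact force between the fingers and tin_3 above 1 N) and (angle between tin_1's own z axis and vertical below 0.1 rad and z of tin_1 in the frame of tin_tray between 0.002 and 0.011 m and x of tin_1 in the frame of tin_tray between -0.06 and 0.06 m and y of tin_1 in the frame of tin_tray between -0.165 and 0.165 m and linear speed of tin_1 below 0.03 m/s and contact force between the fingers and tin_1 below 0.1 N) and (angle between tin_2's own z axis and vertical below 0.1 rad and z of tin_2 in the frame of tin_tray between 0.002 and 0.011 m and x of tin_2 in the frame of tin_tray between -0.06 and 0.06 m and y of tin_2 in the frame of tin_tray between -0.165 and 0.165 m and linear speed of tin_2 below 0.03 m/s and contact force between the fingers and tin_2 below 0.1 N)))); the arm keeps its last pose, push and grip.
It fails at once if a tin with nothing loose in it is held out over the sorting tray ((horizontal distance between tin_1 and sorting_tray below 0.06 m and distance between ball_1_c0 and tin_1 above 0.065 m) or (horizontal distance between tin_2 and sorting_tray below 0.06 m and distance between ball_1_c0 and tin_2 above 0.065 m) or (horizontal distance between tin_3 and sorting_tray below 0.06 m and distance between ball_1_c0 and tin_3 above 0.065 m)).
It fails at once if a tin is dropped or thrown (let go from more than about 2 cm) ((linear speed of tin_1 above 0.6 m/s and contact force between the fingers and tin_1 below 0.05 N) or (linear speed of tin_2 above 0.6 m/s and contact force between the fingers and tin_2 below 0.05 N) or (linear speed of tin_3 above 0.6 m/s and contact force between the fingers and tin_3 below 0.05 N)).
It fails at once if the hammer, the jar or the loupe is moved by more than 2 cm (distance of any of hammer, polish_jar, loupe from where it was at the start of the episode above 0.02 m).
It also fails if it takes over 67 s, if anything falls off the work surface, if the arm or the gripper's body presses on something with over 40 N, if the wrist force passes 120 N, or if a joint passes its speed limit or range.

## Working session

There is one attempt and no reset: what is moved stays moved. The work goes in short steps, Python scripts to look and compute and a tool call to move; the robot and the scene stay as the last step left them, time stands still between calls to the robot, and variables do not carry over. Pictures are saved under pics/ and viewed, at most 10 in all, crops included, and the job is handed in when it is done.

Besides the shell and the picture viewer there is one more tool, called as name(argument=value, ...) on one line, values as JSON. jog_arm: Moves the arm, as the interface text tells. Its arguments: {"type":"object","properties":{"motion":{"type":"array"}},"required":["motion"]}

```bash
mkdir -p pics; cat > h.py <<'E'
import numpy as np, cv2
from cell import env
def cloud(o):
    K=o["camera_matrix"];z=o["z_map"];T=np.linalg.inv(o["world_to_cam"])
    v,u=np.mgrid[:480,:640]
    p=np.stack([(u-K[0,2])/K[0,0]*z,-(v-K[1,2])/K[1,1]*z,-z,np.ones_like(z)],-1)
    P=(p@T.T)[...,:3]; P[z==0]=np.nan
    return P
E
python3 - <<'E'
from h import *
s=env.state();print(s)
for c in("top","scene"):
    o=env.read_camera(c);cv2.imwrite(f"pics/{c}0.png",o["color"][...,::-1]);P=cloud(o)
    for n in("tin_1","tin_tray","sorting_tray","hammer","polish_jar","loupe"):
        for d in env.recognise(c,n):
            u,v=np.round(d["location"]).astype(int);print(c,n,round(d["score"],2),(u,v),P[v,u].round(),o["color"][v,u])
E
```

```text
{'t': 0.0, 'joints': array([-1.32958547e+00,  4.91564361e-01,  1.55944148e+00, -2.30302853e-05,
        1.09170297e+00, -1.05574701e-01]), 'qvel': array([ 0.00046135,  0.00120884,  0.00103129, -0.00031087,  0.00051905,
        0.00090776]), 'tau': array([ 1.65268430e-03, -6.12645721e+01, -2.58181679e+01,  6.92602526e-02,
        4.82395291e-02, -1.26359155e-04]), 'eef_pos': array([ 212.41803256, -587.63061945,  291.66146499]), 'tcp_rot': array([-3.14048057e+00, -9.73065508e-05,  3.46796132e-01]), 'ft_force': array([ 0.04714812, -0.5171982 ,  0.02551304]), 'moment': array([-0.02628014, -0.04013215, -0.03415328]), 'grip_force': 0.0, 'opening': 1.0023953566290602}
top tin_1 0.89 (np.int64(441), np.int64(356)) [ 316. -161.   41.] [181 109 116]
top tin_1 0.87 (np.int64(279), np.int64(260)) [505. 155.  46.] [201 205 213]
top tin_1 0.74 (np.int64(334), np.int64(255)) [514.  47.  41.] [199 202 208]
top tin_1 0.68 (np.int64(227), np.int64(265)) [496. 257.  45.] [202 207 215]
top tin_1 0.66 (np.int64(140), np.int64(296)) [435. 432.  34.] [ 86 183  99]
top tin_tray 0.81 (np.int64(295), np.int64
[... 472 characters left out ...]
 np.int64(183)) [504. 242.  42.] [232 236 233]
scene tin_1 0.75 (np.int64(303), np.int64(242)) [528.  28.  40.] [232 237 236]
scene tin_1 0.75 (np.int64(386), np.int64(141)) [449. 411.  33.] [ 61 169  74]
scene tin_1 0.56 (np.int64(158), np.int64(249)) [ 323. -176.   37.] [192 104 119]
scene tin_tray 0.79 (np.int64(321), np.int64(230)) [510. 104.   4.] [104  59  39]
scene sorting_tray 0.82 (np.int64(249), np.int64(353)) [ 617. -214.    6.] [162 155 148]
scene hammer 0.77 (np.int64(420), np.int64(298)) [780.  79.  23.] [230 199 126]
scene polish_jar 0.93 (np.int64(215), np.int64(272)) [ 461. -147.   48.] [70 68 60]
scene loupe 0.62 (np.int64(162), np.int64(323)) [ 465. -283.   29.] [29 27 26]
```

```bash
cat >> h.py <<'E'
def rects(P,zlo=37,zhi=50,box=(400,-40,640,330)):
    m=(P[...,2]>zlo)&(P[...,2]<zhi)&(P[...,0]>box[0])&(P[...,0]<box[2])&(P[...,1]>box[1])&(P[...,1]<box[3])
    n,l,st,_=cv2.connectedComponentsWithStats(m.astype(np.uint8))
    for i in range(1,n):
        if st[i,4]>100:
            q=P[l==i].astype(np.float32);print(cv2.minAreaRect(q[:,:2]),q.mean(0).round(1),len(q))
E
python3 - <<'E'
from h import *
for c in("top","scene"):
    o=env.read_camera(c);P=cloud(o);print(c);rects(P)
    print('sort');rects(P,12,30,(500,-340,740,-100))
    print('ham');rects(P,8,60,(700,-100,900,300))
E
```

```text
topTraceback (most recent call last):
  File "<stdin>", line 3, in <module>
  File "h.py", line 14, in rects
    q=P[l==i].astype(np.float32);print(cv2.minAreaRect(q[:,:2]),q.mean(0).round(1),len(q))
                                       ~~~~~~~~~~~~~~~^^^^^^^^^
cv2.error: OpenCV(4.12.0) /io/opencv/modules/imgproc/src/convhull.cpp:143: error: (-215:Assertion failed) total >= 0 && (depth == CV_32F || depth == CV_32S) in function 'convexHull'
```

View pics/top0.png

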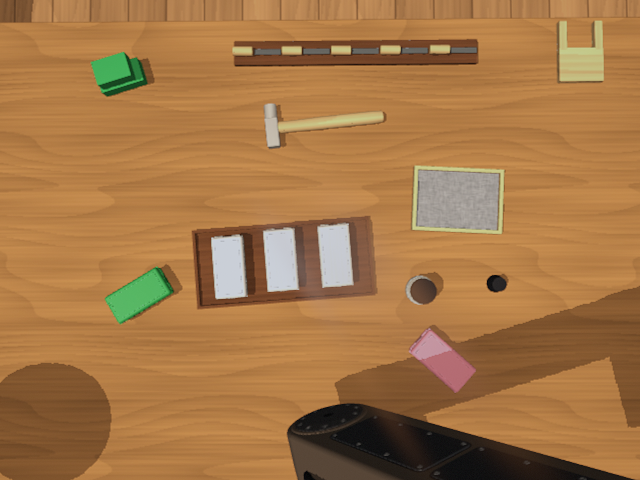

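View pics/scene0.png

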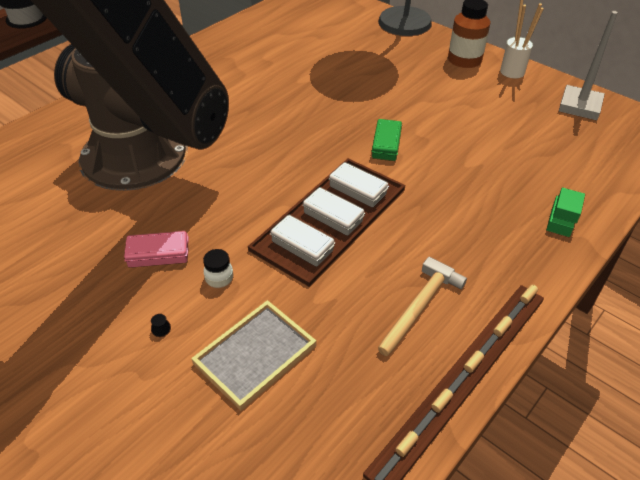

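The top picture shows the white tins at about (229,266), (281,260) and (335,255). The sorting tray is at (458,200), the jar at (422,291), the loupe at (497,283) and the hammer at (320,123). Pink and green look-alikes lie elsewhere. The scene view agrees.

```bash
sed -i 's/q\[:,:2\]),/np.ascontiguousarray(q[:,:2])),/' h.py
python3 - <<'E'
from h import *
for c in("top","scene"):
    o=env.read_camera(c);P=cloud(o);print(c);rects(P)
    print('sort');rects(P,12,30,(500,-340,740,-100))
    print('ham');rects(P,8,60,(700,-100,900,300))
    print('jar');rects(P,30,70,(400,-200,520,-80))
E
```

```text
top
((513.6403198242188, 43.824588775634766), (121.31781768798828, 61.53763961791992), 4.28341007232666) [513.5  43.9  42.6] 1880
((505.3646240234375, 151.8240509033203), (121.46105194091797, 61.758506774902344), 4.177684307098389) [505.3 151.3  42.8] 1894
((491.5816955566406, 254.6849822998047), (121.16407775878906, 61.96908950805664), 4.421194076538086) [491.5 254.1  42.8] 1893
sort
((624.89794921875, -204.6590576171875), (181.79010009765625, 130.51609802246094), 86.9041519165039) [ 625.3 -205.6   17.6] 1156
ham
((787.393798828125, 64.47633361816406), (88.5147933959961, 240.1709442138672), 5.3210930824279785) [781.4  86.4  23.1] 1892
jar
((444.4137268066406, -124.05146026611328), (51.32994842529297, 51.65891647338867), 28.198253631591797) [ 445.  -122.4   55.8] 637
scene
((491.1233825683594, 251.2833251953125), (122.25006103515625, 63.94173812866211), 3.0185790061950684) [493.1 250.   40.9] 938
((505.7750244140625, 148.22747802734375), (122.62789154052734, 64.8841552734375), 5.299802303314209) [507.5 147.4  40.9] 1096
((513.5885009765625, 39.23428726196289), (121.90849304199219, 65.41471099853516), 4.134458541870117) [515.4  39.4  41. ] 1256
sort
((623.2845458984375, -206.58103942871094), (181.97889709472656, 134.37600708007812), 87.01622009277344) [ 627.  -211.2   16.2] 1471
ham
((787.5144653320312, 61.83866882324219), (88.26322937011719, 241.75607299804688), 5.604548931121826) [784.9  77.5  20.9] 1904
jar
((444.8190002441406, -129.7281494140625), (50.654850006103516, 53.8415412902832), 77.27238464355469) [ 449.  -132.1   51.8] 655
```

jog_arm(motion=[[0,0,7.8,0,0,45,95],[0,0,7.8,0,0,45,95],[0,0,0,29,-50.4,0,95],[0,0,0,29,-50.4,0,95],[0,0,0,29,-50.4,0,95],[0,0,0,29,-50.4,0,95],[0,0,0,29,-50.4,0,95],[0,0,0,29,-50.4,0,95],[0,0,0,29,-50.4,0,95],[0,0,0,29,-50.4,0,95]])

```text
t: 2.1
eef_pos: [414.5, -166.8, 202.5]
tcp_rot: [3.141, -0.001, 0.074]
ft_force: [0.6, -1.5, -0.7]
opening: 0.995
grip_force: 0.0
```

jog_arm(motion=[[0,0,0,29,-50.4,0,95],[0,0,0,29,-50.4,0,95],[0,0,0,29,-50.4,0,95],[0,0,0,29,-50.4,0,95],[0,0,0,0,0,0,95],[0,0,0,0,0,0,95]])

```text
t: 2.85
eef_pos: [514.1, 41.2, 202.1]
tcp_rot: [3.141, 0.0, 0.075]
ft_force: [-0.7, -0.0, 0.6]
opening: 0.998
grip_force: 0.0
```

jog_arm(motion=[[0,0,0,0,0,45,95],[0,0,0,0,0,40,95],[0,0,0,0,0,20,95],[0,0,0,0,0,9,95],[0,0,0,0,0,0,40],[0,0,0,0,0,0,40],[0,0,0,0,0,0,40],[0,0,0,0,0,0,40],[0,0,0,0,0,0,40],[0,0,0,0,0,0,40]])

```text
t: 4.1
eef_pos: [514.6, 41.4, 88.7]
tcp_rot: [3.141, -0.001, 0.075]
ft_force: [-1.6, 1.3, 6.1]
opening: 0.629
grip_force: 30.0
```

jog_arm(motion=[[0,0,0,0,0,-20,40],[0,0,0,0,0,-40,40],[0,0,0,0,0,-50,40],[0,0,0,0,0,0,40],[0,0,0,0,0,0,40],[0,0,0,0,0,0,40],[0,0,0,40,0,0,40],[0,0,0,40,0,0,40]])

```text
t: 5.1
eef_pos: [595.0, 47.2, 197.0]
tcp_rot: [-3.142, 0.002, 0.074]
ft_force: [0.3, -0.4, -2.1]
opening: 0.629
grip_force: 30.0
```

```bash
cat > samp.py <<'E'
from h import *
np.set_printoptions(precision=3,suppress=True,linewidth=150)
for i in range(8):
    s=env.state();print(round(s["t"],3),s["eef_pos"].round(1),s["tau"],s["ft_force"].round(1),s["moment"])
    env.read_camera("top")
E
python3 samp.py
```

```text
5.1 [595.   47.2 197. ] [ -0.125 -66.113 -17.629   0.045  -0.687  -0.097] [ 0.3 -0.4 -2.1] [ 0.024 -0.075  0.035]
5.15 [599.3  47.3 197.1] [  1.954 -67.271  -8.895  -0.066   1.581  -0.071] [-0.6 -0.5 -2.3] [-0.014  0.065 -0.013]
5.2 [597.   47.2 196.6] [  0.131 -62.319 -23.864   0.058   0.256   0.073] [-1.2  1.1 -3.4] [0.039 0.01  0.034]
5.25 [595.   47.2 196.3] [ -0.094 -62.384 -24.4     0.047  -0.138   0.035] [-0.3  0.3 -2. ] [ 0.019  0.037 -0.022]
5.3 [593.9  47.2 196.5] [ -0.07  -62.091 -23.493   0.039  -0.151   0.013] [-1.1 -0.1 -2.9] [-0.013 -0.01  -0.033]
5.35 [593.4  47.2 196.8] [ -0.035 -61.846 -22.707   0.035  -0.115   0.004] [ 0.3 -0.2 -3. ] [0.038 0.04  0.032]
5.4 [593.3  47.2 197.2] [ -0.01  -61.755 -22.222   0.034  -0.09    0.001] [-0.   0.4 -3.4] [0.045 0.041 0.031]
5.45 [593.4  47.2 197.6] [  0.001 -61.778 -21.963   0.033  -0.078  -0.   ] [ 1.4  0.9 -2.4] [ 0.064 -0.003  0.015]
```

jog_arm(motion=[[0,0,0,-40,0,0,40],[0,0,0,-40,0,0,40]])

```text
t: 5.75
eef_pos: [512.8, 41.2, 198.1]
tcp_rot: [3.142, 0.0, 0.075]
ft_force: [0.5, -0.1, -1.5]
opening: 0.629
grip_force: 30.0
```

```bash
python3 samp.py
```

```text
5.75 [512.8  41.2 198.1] [  0.902 -49.968 -22.665   0.047   0.581   0.126] [ 0.5 -0.1 -1.5] [0.025 0.014 0.013]
5.8 [508.1  41.2 197.9] [ -2.406 -46.842 -34.651   0.122  -1.951   0.086] [-2.2  0.9 -1.3] [0.063 0.099 0.018]
5.85 [510.6  41.2 198.3] [ -0.02  -54.122 -17.591   0.01   -0.371  -0.082] [ 0.1  0.6 -3.2] [ 0.035  0.042 -0.   ]
5.9 [512.9  41.2 198.7] [  0.146 -54.105 -16.82    0.018   0.034  -0.04 ] [ 0.4  0.3 -2.1] [ 0.002 -0.038  0.006]
5.95 [514.2  41.2 198.8] [  0.096 -54.181 -17.699   0.025   0.026  -0.015] [-0.4  0.3 -1.8] [ 0.005 -0.003  0.017]
6.0 [514.9  41.2 198.7] [  0.048 -54.233 -18.474   0.028  -0.022  -0.005] [ 0.4 -0.4 -3.1] [-0.025  0.004 -0.018]
6.05 [515.1  41.2 198.5] [  0.016 -54.21  -18.971   0.029  -0.052  -0.001] [ 0.5 -0.3 -2.5] [ 0.004 -0.063  0.014]
6.1 [515.1  41.2 198.3] [ -0.002 -54.131 -19.253   0.03   -0.066   0.   ] [-0.2 -0.3 -1.6] [0.045 0.002 0.022]
```

jog_arm(motion=[[0,0,0,0,0,40,40],[0,0,0,0,0,40,40],[0,0,0,0,0,20,40],[0,0,0,0,0,6,40],[0,0,0,0,0,4,40],[0,0,0,0,0,0,40],[0,0,0,0,0,0,95],[0,0,0,0,0,0,95],[0,0,0,0,0,0,95],[0,0,0,0,0,0,95]])

```text
t: 7.4
eef_pos: [514.5, 41.2, 88.3]
tcp_rot: [3.141, -0.0, 0.074]
ft_force: [0.9, -1.0, 0.3]
opening: 0.977
grip_force: 0.0
```

jog_arm(motion=[[0,0,0,0,0,-20,95],[0,0,0,0,0,-45,95],[0,0,0,0,0,-45,95],[0,0,0,0,-40,0,95],[0,0,0,-1,-40,0,95],[0,0,0,0,-30,0,95],[0,0,0,0,0,0,95],[0,0,0,0,0,0,95]])

```text
t: 8.4
eef_pos: [505.2, 150.5, 198.1]
tcp_rot: [3.141, 0.0, 0.075]
ft_force: [0.4, -0.3, -0.6]
opening: 0.999
grip_force: 0.0
```

jog_arm(motion=[[0,0,0,0,0,45,95],[0,0,0,0,0,40,95],[0,0,0,0,0,16,95],[0,0,0,0,0,9,95],[0,0,0,0,0,0,40],[0,0,0,0,0,0,40],[0,0,0,0,0,0,40],[0,0,0,0,0,0,40],[0,0,0,0,0,0,40],[0,0,0,0,0,0,40]])

```text
t: 9.65
eef_pos: [505.4, 150.9, 88.7]
tcp_rot: [-3.142, -0.001, 0.075]
ft_force: [-0.6, -0.3, 6.6]
opening: 0.63
grip_force: 30.0
```

jog_arm(motion=[[0,0,0,0,0,-20,40],[0,0,0,0,0,-40,40],[0,0,0,0,0,-50,40],[0,0,0,0,0,0,40],[0,0,0,0,0,0,40],[0,0,0,0,0,0,40],[0,0,0,40,0,0,40],[0,0,0,40,0,0,40]])

```text
t: 10.65
eef_pos: [585.8, 156.9, 197.0]
tcp_rot: [3.141, 0.002, 0.075]
ft_force: [1.2, -0.5, -2.6]
opening: 0.627
grip_force: 30.0
```

```bash
python3 samp.py
```

```text
10.65 [585.8 156.9 197. ] [  0.44  -66.979 -17.912   0.015  -0.694   0.069] [ 1.2 -0.5 -2.6] [-0.015 -0.012  0.017]
10.7 [590.2 156.9 197. ] [  4.333 -68.165  -9.462   0.14    1.514   0.015] [-0.5 -2.  -1.6] [-0.034  0.097 -0.053]
10.75 [587.8 156.8 196.6] [ -0.207 -63.223 -24.098   0.02    0.243  -0.051] [-0.1  0.4 -1.9] [-0.002  0.083  0.019]
10.8 [585.9 156.7 196.3] [ -0.473 -63.288 -24.591   0.007  -0.141  -0.02 ] [-1.3 -0.3 -2.5] [ 0.028  0.063 -0.035]
10.85 [584.7 156.7 196.4] [ -0.381 -62.992 -23.698   0.012  -0.156  -0.007] [-0.3 -0.1 -1.9] [0.007 0.054 0.03 ]
10.9 [584.3 156.7 196.8] [ -0.279 -62.744 -22.927   0.016  -0.122  -0.002] [-0.9 -0.3 -1.4] [ 0.093  0.054 -0.012]
10.95 [584.1 156.7 197.2] [ -0.192 -62.65  -22.449   0.019  -0.099  -0.   ] [ 0.1 -0.4 -1.9] [ 0.    -0.005 -0.025]
11.0 [584.2 156.8 197.6] [ -0.128 -62.674 -22.194   0.02   -0.087   0.   ] [-1.  -0.1 -2.4] [-0.001  0.041 -0.001]
```

jog_arm(motion=[[0,0,0,-40,0,0,40],[0,0,0,-40,0,0,40]])

```text
t: 11.3
eef_pos: [503.7, 150.7, 198.1]
tcp_rot: [3.141, 0.0, 0.075]
ft_force: [0.3, 0.8, -2.6]
opening: 0.626
grip_force: 30.0
```

```bash
python3 samp.py;python3 - <<'E'
from h import *
o=env.read_camera("top");rects(cloud(o));cv2.imwrite("pics/top1.png",o["color"][...,::-1])
E
```

```text
11.3 [503.7 150.7 198.1] [ -0.73  -51.117 -22.917   0.006   0.563  -0.091] [ 0.3  0.8 -2.6] [ 0.031 -0.003  0.02 ]
11.35 [498.9 150.5 197.9] [ -4.454 -48.022 -34.707  -0.077  -1.928  -0.021] [-3.3  1.3 -2.3] [ 0.064  0.137 -0.002]
11.4 [501.5 150.7 198.4] [  0.329 -55.263 -17.809   0.029  -0.383   0.059] [ 0.4  0.1 -2.2] [ 0.027  0.082 -0.001]
11.45 [503.8 150.9 198.7] [  0.459 -55.25  -17.1     0.032   0.017   0.024] [ 0.9 -0.5 -2. ] [-0.028 -0.086 -0.042]
11.5 [505.1 151.  198.8] [  0.367 -55.319 -17.994   0.027   0.013   0.008] [-0.5  0.5 -2.8] [ 0.011 -0.025  0.017]
11.55 [505.7 151.  198.7] [  0.269 -55.368 -18.776   0.024  -0.032   0.002] [ 0.7  0.3 -1.5] [-0.017 -0.028 -0.007]
11.6 [506.  150.9 198.5] [  0.188 -55.338 -19.274   0.022  -0.061   0.   ] [ 0.9  1.3 -2.4] [-0.002 -0.016  0.016]
11.65 [506.  150.9 198.3] [  0.127 -55.253 -19.555   0.021  -0.075  -0.   ] [ 0.6 -0.1 -2.5] [ 0.005  0.011 -0.003]
((513.9785766601562, 40.582542419433594), (121.2530288696289, 60.523860931396484), 4.348767280578613) [514.3  36.9  42.7] 1601
```

jog_arm(motion=[[0,0,0,0,0,40,40],[0,0,0,0,0,40,40],[0,0,0,0,0,20,40],[0,0,0,0,0,6,40],[0,0,0,0,0,4,40],[0,0,0,0,0,0,40],[0,0,0,0,0,0,95],[0,0,0,0,0,0,95],[0,0,0,0,0,0,95],[0,0,0,0,0,0,95]])

```text
t: 13.0
eef_pos: [505.3, 150.8, 88.3]
tcp_rot: [3.142, -0.0, 0.075]
ft_force: [-0.1, 0.5, -0.1]
opening: 0.974
grip_force: 0.0
```

jog_arm(motion=[[0,0,0,0,0,-20,95],[0,0,0,0,0,-45,95],[0,0,0,0,0,-45,95],[0,0,0,-2,-40,0,95],[0,0,0,-2,-40,0,95],[0,0,0,-2,-23,0,95],[0,0,0,0,0,0,95],[0,0,0,0,0,0,95]])

```text
t: 14.0
eef_pos: [491.6, 252.6, 198.1]
tcp_rot: [3.141, 0.0, 0.075]
ft_force: [-0.3, -0.4, -0.2]
opening: 1.0
grip_force: 0.0
```

jog_arm(motion=[[0,0,0,0,0,45,95],[0,0,0,0,0,40,95],[0,0,0,0,0,16,95],[0,0,0,0,0,9,95],[0,0,0,0,0,0,40],[0,0,0,0,0,0,40],[0,0,0,0,0,0,40],[0,0,0,0,0,0,40],[0,0,0,0,0,0,40],[0,0,0,0,0,0,40]])

```text
t: 15.25
eef_pos: [491.8, 253.3, 88.7]
tcp_rot: [-3.141, -0.001, 0.075]
ft_force: [-1.0, -0.3, 5.3]
opening: 0.631
grip_force: 30.0
```

jog_arm(motion=[[0,0,0,0,0,-20,40],[0,0,0,0,0,-40,40],[0,0,0,0,0,-50,40],[0,0,0,0,0,0,40],[0,0,0,0,0,0,40],[0,0,0,0,0,0,40],[0,0,0,40,0,0,40],[0,0,0,40,0,0,40]])

```text
t: 16.25
eef_pos: [572.1, 259.1, 196.9]
tcp_rot: [3.141, 0.002, 0.075]
ft_force: [-0.2, -0.2, -1.6]
opening: 0.63
grip_force: 30.0
```

```bash
python3 samp.py
```

```text
16.25 [572.1 259.1 196.9] [  0.928 -69.325 -18.702   0.     -0.66    0.209] [-0.2 -0.2 -1.6] [ 0.014 -0.039 -0.031]
16.3 [576.4 259.1 196.9] [  6.523 -70.203 -11.326   0.324   1.322   0.084] [-0.  -2.4 -2.9] [-0.103  0.026 -0.039]
16.35 [574.2 258.9 196.5] [ -0.401 -65.716 -24.743   0.002   0.278  -0.156] [-0.6  0.8 -2.6] [-0.043  0.028  0.002]
16.4 [572.2 258.8 196.3] [ -0.829 -65.681 -25.187  -0.022  -0.096  -0.07 ] [-0.8 -1.  -1.8] [-0.035 -0.015  0.053]
16.45 [571.1 258.8 196.4] [ -0.676 -65.402 -24.312  -0.007  -0.133  -0.025] [-0.7  0.2 -2. ] [-0.03   0.004 -0.004]
16.5 [570.6 258.9 196.8] [ -0.507 -65.164 -23.588   0.002  -0.121  -0.007] [-0.3  0.5 -2.4] [ 0.02   0.027 -0.036]
16.55 [570.4 258.9 197.2] [ -0.359 -65.082 -23.133   0.007  -0.107  -0.001] [ 0.4 -0.1 -1.5] [ 0.012  0.015 -0.014]
16.6 [570.5 259.  197.6] [ -0.241 -65.118 -22.89    0.009  -0.101   0.001] [-0.8  0.2 -1.7] [ 0.09  -0.006  0.036]
```

jog_arm(motion=[[0,0,0,-40,0,0,40],[0,0,0,-40,0,0,40]])

```text
t: 16.9
eef_pos: [490.0, 252.9, 198.1]
tcp_rot: [3.141, 0.0, 0.074]
ft_force: [-0.6, -0.2, -3.6]
opening: 0.627
grip_force: 30.0
```

```bash
python3 samp.py;python3 - <<'E'
from h import *
o=env.read_camera("top");rects(cloud(o));cv2.imwrite("pics/top2.png",o["color"][...,::-1])
E
```

```text
16.9 [490.  252.9 198.1] [ -2.085 -54.225 -23.663  -0.036   0.493  -0.267] [-0.6 -0.2 -3.6] [0.006 0.068 0.024]
16.95 [485.3 252.5 198. ] [ -6.343 -51.516 -34.508  -0.259  -1.757  -0.108] [-2.   1.3 -2.4] [ 0.06   0.145 -0.001]
17.0 [487.8 252.9 198.4] [  0.585 -58.063 -18.818   0.036  -0.43    0.177] [ 0.5  0.1 -1.7] [0.006 0.036 0.015]
17.05 [490.  253.2 198.8] [  0.711 -58.079 -18.189   0.04   -0.044   0.077] [ 0.3  0.4 -1.9] [ 0.034 -0.012  0.015]
17.1 [491.3 253.4 198.8] [  0.59  -58.157 -18.987   0.028  -0.02    0.027] [ 0.6  0.  -1.1] [ 0.004 -0.025  0.007]
17.15 [491.9 253.4 198.7] [  0.455 -58.216 -19.69    0.022  -0.042   0.008] [ 0.2 -0.  -2.8] [-0.011 -0.033 -0.017]
17.2 [492.2 253.3 198.5] [  0.336 -58.191 -20.138   0.019  -0.057   0.001] [-0.   0.2 -2.4] [-0.02   0.01  -0.014]
17.25 [492.3 253.2 198.3] [  0.235 -58.108 -20.391   0.017  -0.063  -0.001] [-0.1  0.5 -2.8] [ 0.029 -0.008 -0.089]
((514.0050048828125, 41.08995056152344), (121.48651123046875, 61.389259338378906), 4.259007453918457) [513.9  41.2  42.6] 1892
((505.7674255371094, 150.5540008544922), (121.11180114746094, 61.7310676574707), 4.407979488372803) [505.7 150.4  42.7] 1886
```

jog_arm(motion=[[0,0,0,0,0,0,40],[0,0,0,0,0,0,40],[0,8,0,0,0,0,40]])

```text
t: 17.73
eef_pos: [492.6, 253.1, 198.0]
tcp_rot: [-3.141, -0.142, 0.074]
ft_force: [0.7, -0.6, -3.1]
opening: 0.631
grip_force: 30.0
```

```bash
sed -i 's/range(8)/range(14)/' samp.py; python3 samp.py
```

```text
17.725 [492.6 253.1 198. ] [ -1.426 -53.414 -23.598   1.3     2.764  -1.327] [ 0.7 -0.6 -3.1] [-0.063  0.015 -0.064]
17.775 [491.  253.1 198. ] [ -3.788 -51.066 -27.979   0.51    0.634  -0.703] [-1.   1.6 -3.1] [ 0.105  0.104 -0.033]
17.825 [490.6 253.  198.1] [  0.246 -55.734 -19.427  -0.81   -2.438   0.746] [ 0.8 -1.1 -2. ] [ 0.015  0.163 -0.033]
17.875 [491.  253.1 198.3] [  0.376 -55.81  -18.848  -0.427  -1.339   0.357] [-0.1  0.3 -1.9] [-0.006  0.087 -0.029]
17.925 [491.5 253.2 198.4] [  0.333 -55.774 -19.2    -0.198  -0.754   0.122] [ 0.4 -0.9 -2.3] [-0.003  0.121  0.021]
17.975 [491.8 253.2 198.4] [  0.259 -55.747 -19.583  -0.103  -0.539   0.029] [ 0.1  0.3 -2.3] [ 0.023  0.075 -0.06 ]
18.025 [492.  253.2 198.3] [  0.184 -55.701 -19.861  -0.07   -0.475  -0.002] [-0.7 -0.8 -2.9] [-0.016  0.064  0.006]
18.075 [492.  253.2 198.2] [  0.121 -55.639 -20.029  -0.06   -0.463  -0.009] [-0.2 -0.6 -2.6] [0.011 0.092 0.027]
18.125 [492.  253.1 198.2] [  0.076 -55.572 -20.132  -0.061  -0.473  -0.009] [ 0.5 -0.3 -2.1] [0.024 0.07  0.033]
18.175 [491.9 253.1 198.1] [  0.03  -55.515 -20.162  -0.063  -0.478  -0.007] [-0.6 -0.5 -2.4] [ 0.036  0.072 -0.041]
18.225 [491.8 253.1 198.1] [  0.005 -55.463 -20.171  -0.067  -0.485  -0.004] [-0.7  0.4 -1.6] [-0.025  0.088  0.018]
18.275 [491.8 253.1 198.1] [ -0.01  -55.423 -20.166  -0.07   -0.492  -0.002] [-0.2  0.1 -2.1] [ 0.015  0.095 -0.042]
18.325 [491.7 253.1 198.1] [ -0.02  -55.396 -20.155  -0.072  -0.497  -0.   ] [-1.   0.2 -2.4] [-0.017  0.098 -0.028]
18.375 [491.7 253.1 198.1] [ -0.024 -55.378 -20.144  -0.074  -0.5     0.001] [-0.3  0.1 -2.9] [ 0.036  0.053 -0.047]
```

jog_arm(motion=[[0,-8,0,0,0,0,40],[0,-8,0,0,0,0,40]])

```text
t: 18.68
eef_pos: [491.5, 253.3, 198.6]
tcp_rot: [-3.141, 0.144, 0.075]
ft_force: [0.3, -1.0, -1.9]
opening: 0.631
grip_force: 30.0
```

```bash
python3 samp.py
```

```text
18.675 [491.5 253.3 198.6] [  0.988 -62.81  -18.623  -0.308  -1.699   0.382] [ 0.3 -1.  -1.9] [ 0.016 -0.219 -0.006]
18.725 [492.6 253.2 198.4] [  3.464 -64.675 -14.714  -0.166  -0.426   0.309] [ 0.2 -0.6 -3. ] [ 0.019 -0.089  0.041]
18.775 [492.7 253.1 197.9] [ -0.367 -59.55  -22.058   0.65    2.309  -0.502] [ 0.4  0.3 -2.8] [ 0.03  -0.213 -0.036]
18.825 [492.2 253.  197.7] [ -0.538 -59.259 -22.181   0.363   1.243  -0.236] [ 0.3  0.2 -2.9] [ 0.005 -0.161  0.022]
18.875 [491.7 253.  197.8] [ -0.476 -59.235 -21.685   0.194   0.659  -0.081] [ 0.2 -0.2 -1.7] [ 0.022 -0.157  0.007]
18.925 [491.4 253.  198. ] [ -0.37  -59.283 -21.259   0.124   0.433  -0.021] [-0.5 -0.2 -2.1] [-0.01  -0.096  0.018]
18.975 [491.2 253.1 198.1] [ -0.264 -59.391 -20.981   0.1     0.356  -0.   ] [-0.  -0.4 -2.6] [-0.015 -0.09  -0.002]
19.025 [491.2 253.1 198.2] [ -0.175 -59.524 -20.826   0.092   0.332   0.005] [-0.1 -0.3 -1.8] [ 0.016 -0.114 -0.04 ]
19.075 [491.2 253.1 198.3] [ -0.106 -59.66  -20.756   0.091   0.324   0.005] [-0.6  0.8 -2.1] [ 0.015 -0.147 -0.073]
19.125 [491.3 253.2 198.4] [ -0.054 -59.782 -20.736   0.091   0.319   0.003] [-0.3 -0.9 -2.4] [ 0.035 -0.087  0.014]
19.175 [491.4 253.2 198.4] [  0.115 -60.092 -20.241   0.117   0.7    -0.006] [-0.3  0.3 -1.6] [-0.027  0.075 -0.035]
19.225 [491.4 253.2 198.4] [  0.008 -59.913 -20.737   0.09    0.323   0.   ] [ 0.2 -0.4 -2.2] [ 0.007 -0.034 -0.028]
19.275 [491.5 253.2 198.4] [  0.028 -60.001 -20.797   0.094   0.306  -0.002] [-0.3  0.  -2.2] [ 0.045 -0.069 -0.018]
19.325 [491.5 253.2 198.3] [  0.005 -60.017 -20.791   0.105   0.35   -0.001] [-0.  -0.2 -1.9] [ 0.011 -0.101  0.01 ]
```

jog_arm(motion=[[0,8,0,0,0,0,40],[0,8,0,0,0,0,40]])

```text
t: 19.62
eef_pos: [491.7, 253.1, 198.3]
tcp_rot: [-3.141, -0.144, 0.074]
ft_force: [1.0, -1.0, -2.0]
opening: 0.63
grip_force: 30.0
```

```bash
sed -i 's/range(14)/range(18)/' samp.py; python3 samp.py | cut -c1-95
```

```text
19.625 [491.7 253.1 198.3] [ -0.975 -54.035 -22.544   1.006   1.662  -1.071] [ 1. -1. -2.] [-0.
19.675 [490.5 253.1 198.3] [ -3.57  -51.341 -27.45    0.411   0.247  -0.627] [ 0.5  0.5 -2.2] [
19.725 [490.3 253.1 198.3] [  0.471 -56.084 -18.945  -0.851  -2.538   0.769] [-0.2  0.2 -2.1] [
19.775 [490.9 253.2 198.4] [  0.55  -56.174 -18.635  -0.452  -1.424   0.365] [ 1.2  0.7 -2.5] [
19.825 [491.5 253.2 198.4] [  0.465 -56.103 -19.121  -0.216  -0.827   0.124] [-0.6 -0.3 -2.7] [
19.875 [491.9 253.2 198.3] [  0.357 -56.026 -19.572  -0.119  -0.6     0.029] [ 0.1 -0.6 -3.4] [
19.925 [492.1 253.2 198.2] [  0.253 -55.923 -19.879  -0.084  -0.525  -0.003] [-0.3 -1.1 -2.5] [
19.975 [492.1 253.1 198.1] [  0.166 -55.806 -20.057  -0.074  -0.502  -0.011] [-0.2  1.  -2. ] [
20.025 [492.1 253.1 198.1] [  0.098 -55.689 -20.143  -0.071  -0.495  -0.011] [ 0.1 -0.  -2. ] [
20.075 [492.  253.1 198.1] [  0.05  -55.583 -20.171  -0.072  -0.491  -0.008] [-1.   0.1 -2.2] [
20.125 [491.9 253.1 198. ] [  0.017 -55.492 -20.167  -0.071  -0.485  -0.005] [-0.  -0.2 -2.7] [
20.175 [491.9 253.1 198. ] [ -0.005 -55.421 -20.146  -0.071  -0.476  -0.003] [ 0.   0.3 -2.2] [
20.225 [491.7 253.1 198. ] [ -0.201 -55.65  -20.347  -0.114  -0.628  -0.002] [ 0.3  0.3 -1.1] [
20.275 [491.7 253.1 198.1] [ -0.052 -55.378 -20.185  -0.074  -0.483   0.   ] [ 0.4 -0.3 -1.6] [
20.325 [491.7 253.1 198.1] [ -0.026 -55.328 -20.093  -0.074  -0.475   0.002] [-1.4 -0.  -2.6] [
20.375 [491.7 253.1 198.2] [ -0.024 -55.324 -20.086  -0.077  -0.484   0.002] [-0.4  0.3 -2.9] [
20.425 [491.7 253.1 198.2] [ -0.024 -55.331 -20.091  -0.078  -0.491   0.003] [ 0.2  0.7 -2. ] [
20.475 [491.7 253.1 198.2] [ -0.019 -55.338 -20.094  -0.079  -0.494   0.004] [ 0.6 -1.1 -2.6] [
```

jog_arm(motion=[[0,-8,0,0,0,0,40],[0,0,0,0,0,0,40],[0,0,0,50,0,0,40],[0,0,0,50,0,0,40],[0,0,0,-50,0,0,40],[0,0,0,-50,0,0,40],[0,0,0,50,0,0,40],[0,0,0,50,0,0,40]])

```text
t: 21.52
eef_pos: [591.6, 260.8, 198.6]
tcp_rot: [3.141, -0.003, 0.075]
ft_force: [0.5, -0.2, -2.1]
opening: 0.627
grip_force: 30.0
```

```bash
python3 samp.py | cut -c1-95
```

```text
21.525 [591.6 260.8 198.6] [  1.438 -71.884 -16.317  -0.013  -0.739   0.251] [ 0.5 -0.2 -2.1] [
21.575 [597.4 260.7 198.5] [  8.526 -72.818  -9.123   0.421   1.633   0.106] [-0.5 -3.3 -2.3] [
21.625 [594.8 260.5 197.9] [ -0.438 -67.059 -25.716   0.043   0.45   -0.225] [-1.1 -0.4 -2.4] [
21.675 [592.5 260.3 197.5] [ -0.965 -67.36  -26.133  -0.004  -0.067  -0.088] [-1.  -0.6 -2.8] [
21.725 [591.2 260.3 197.5] [ -0.782 -67.275 -25.153  -0.029  -0.171  -0.016] [ 0.3 -0.6 -1.1] [
21.775 [590.6 260.4 197.6] [ -0.574 -67.163 -24.315  -0.025  -0.171   0.009] [ 0.1  1.  -2.3] [
21.825 [590.3 260.5 197.9] [ -0.39  -67.171 -23.793  -0.018  -0.156   0.016] [ 0.6 -0.6 -3.5] [
21.875 [590.4 260.6 198.1] [ -0.248 -67.27  -23.514  -0.012  -0.144   0.015] [-1.  -0.2 -2.3] [
21.925 [590.5 260.6 198.3] [ -0.143 -67.41  -23.387  -0.008  -0.137   0.013] [ 1.   0.  -2.4] [
21.975 [590.6 260.7 198.4] [ -0.063 -67.555 -23.346  -0.004  -0.134   0.01 ] [-0.1  0.5 -2.7] [
22.025 [590.8 260.7 198.4] [ -0.011 -67.684 -23.348  -0.002  -0.132   0.008] [ 0.5 -0.2 -2.6] [
22.075 [590.9 260.7 198.4] [  0.023 -67.786 -23.369   0.     -0.13    0.006] [-0.1  0.6 -2. ] [
22.125 [591.  260.6 198.4] [  0.041 -67.861 -23.395   0.001  -0.129   0.004] [ 0.2 -0.1 -2.5] [
22.175 [591.1 260.6 198.4] [  0.05  -67.91  -23.423   0.002  -0.131   0.003] [-0.   0.3 -3.1] [
22.225 [591.2 260.6 198.3] [  0.049 -67.941 -23.455   0.002  -0.135   0.002] [-0.1 -0.1 -2.2] [
22.275 [591.2 260.6 198.3] [  0.045 -67.957 -23.47    0.002  -0.134   0.002] [ 0.  -0.7 -2.4] [
22.325 [591.3 260.6 198.2] [  0.04  -67.959 -23.48    0.003  -0.132   0.001] [-0.2 -0.3 -2. ] [
22.375 [591.3 260.6 198.2] [  0.034 -67.955 -23.486   0.003  -0.131   0.001] [-0.4 -0.2 -2.1] [
```

jog_arm(motion=[[0,0,0,-62,0,0,40],[0,0,0,-62,0,0,40],[0,0,0,0,0,0,40],[0,0,0,0,0,0,40],[0,0,0,62,0,0,40],[0,0,0,62,0,0,40],[0,0,0,0,0,0,40],[0,0,0,0,0,0,40],[0,0,0,0,0,0,40]])

```text
t: 23.55
eef_pos: [590.8, 260.6, 198.2]
tcp_rot: [3.141, 0.0, 0.075]
ft_force: [-0.6, -0.8, -2.1]
opening: 0.629
grip_force: 30.0
```

```bash
python3 - <<'E'
from h import *
o=env.read_camera("top");rects(cloud(o));rects(cloud(o),100,170,(400,100,750,400))
cv2.imwrite("pics/top3.png",o["color"][...,::-1])
o=env.read_camera("scene");cv2.imwrite("pics/scene3.png",o["color"][...,::-1])
E
```

```text
((514.09765625, 41.008567810058594), (121.27101135253906, 61.4071044921875), 4.257115840911865) [514.2  41.2  42.6] 1882
((505.71905517578125, 150.7220001220703), (121.1780014038086, 61.58675765991211), 4.173033237457275) [505.6 150.4  42.7] 1882
```

View pics/scene3.png

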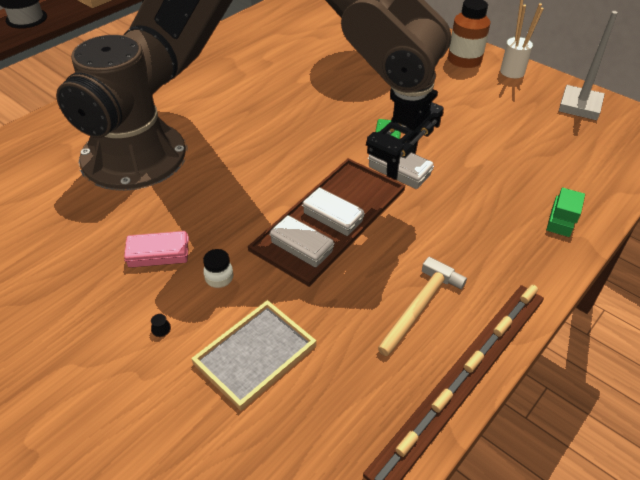

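The third tin is held level at about (400,165). The two silent ones lie flat in the tray at about (333,210) and (302,240), and the bystanders haven't moved. I'll carry the rattler to the sorting tray.

jog_arm(motion=[[0,0,0,0,25,0,40],[0,0,0,0,50,0,40],[0,0,0,0,50,0,40],[0,0,0,0,50,0,40],[0,0,0,0,50,0,40],[0,0,0,0,50,0,40],[0,0,0,0,50,0,40],[0,0,0,0,50,0,40],[0,0,0,0,40,5,40],[0,0,0,0,30,5,40]])

```text
t: 24.9
eef_pos: [624.2, -184.7, 188.5]
tcp_rot: [3.141, -0.0, 0.074]
ft_force: [0.5, 0.5, -1.5]
opening: 0.631
grip_force: 30.0
```

jog_arm(motion=[[0,0,0,-1,22,3,40],[0,0,0,0,0,0,40],[0,0,0,0,0,0,40],[0,0,0,0,0,0,40],[0,0,0,0,0,0,40],[0,0,0,0,0,0,40],[0,0,0,0,0,0,40],[0,0,0,0,0,0,40]])

```text
t: 25.9
eef_pos: [625.1, -205.2, 185.2]
tcp_rot: [3.142, 0.0, 0.075]
ft_force: [-0.1, 0.6, -1.7]
opening: 0.632
grip_force: 30.0
```

```bash
python3 - <<'E'
from h import *
o=env.read_camera("top");rects(cloud(o));cv2.imwrite("pics/top4.png",o["color"][...,::-1])
o=env.read_camera("scene");cv2.imwrite("pics/scene4.png",o["color"][...,::-1])
s=env.state();print(s["tau"],s["eef_pos"],s["qvel"])
E
```

```text
((514.130859375, 41.14958953857422), (121.43737030029297, 61.38106918334961), 4.153221130371094) [514.1  41.1  42.6] 1890
((505.7933349609375, 150.7328643798828), (121.44425201416016, 61.73778533935547), 4.385831356048584) [505.8 150.5  42.7] 1877
[ 3.74151079e-02 -6.95418620e+01 -2.32893598e+01  7.62843504e-02
 -1.04200544e-01  2.02759234e-04] [ 625.11120217 -205.26161366  185.2170914 ] [ 0.00080528 -0.00165589  0.00239045  0.00339623  0.00015948  0.00019503]
```

View pics/scene4.png

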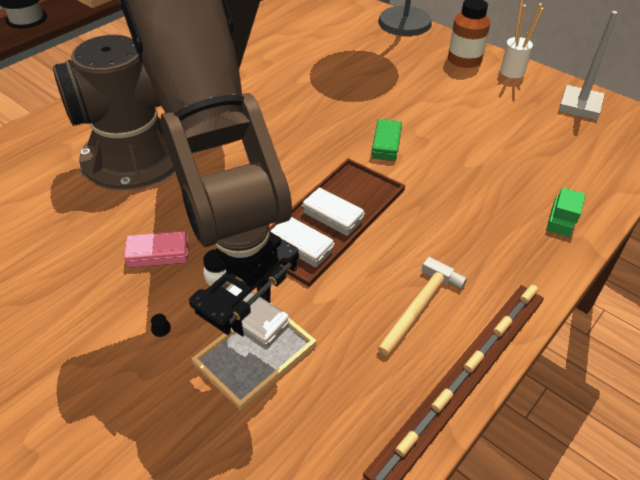

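The tin is held level above the sorting tray at about (262,320). The silent tins are in the wooden tray, and the jar, loupe and hammer are in place.

```bash
python3 -c "
from cell import env
print(env.job_done())"
```

```text
the job is handed in; nothing more can be done
None
```

The rattling tin is the one from the +y (left) end of the row (tin_1); it is held level over the middle of the sorting tray, about 10 cm above the bench, both silent tins lie flat in the wooden tray, and the job is handed in; its knocks showed clearly only when I tilted it end to end, and the other two were judged silent on shaking alone.

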